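# Uncover the hardware tins, heft them and hold up the heaviest

### The job

Take the orange cover panel off the three tins by its rib and leave it leaning, one long edge on the bench and clear of the tins, at a slant against the front of the grey module stack. Then, from the robot's left to its right, grip each tin and lift it straight up a few centimetres for a moment to feel its weight, setting each back upright on its ring before trying the next. Finish holding the heaviest tin upright and still in the gripper about 20 cm above the bench, not letting go, with the two lighter tins standing on their rings, the panel still leaning and the other things on the bench left where they were.

Things in the scene. Friction and masses are not known exactly. Their poses are not given: they have to be found in the camera images.
- tin_left: closed upright round tin that starts on the left ring, aluminium with a blue band near the top, 56 mm in diameter, 70 mm tall, hard. The three look exactly alike but hold different contents, newly dealt out at every start: they weigh 0.1 to 0.75 kg in all, the heaviest at least 0.15 kg more than the next. Origin: centre of its underside, z up along its axis
- tin_middle: closed upright round tin that starts on the middle ring, aluminium with a blue band near the top, 56 mm in diameter, 70 mm tall, hard. The three look exactly alike but hold different contents, newly dealt out at every start: they weigh 0.1 to 0.75 kg in all, the heaviest at least 0.15 kg more than the next. Origin: centre of its underside, z up along its axis
- tin_right: closed upright round tin that starts on the right ring, aluminium with a blue band near the top, 56 mm in diameter, 70 mm tall, hard. The three look exactly alike but hold different contents, newly dealt out at every start: they weigh 0.1 to 0.75 kg in all, the heaviest at least 0.15 kg more than the next. Origin: centre of its underside, z up along its axis
- place_left (a point): yellow ring marking the left (+y side) of the three standing places on the rubber mat, as seen from the robot; point at the ring's centre on the mat's top, 4 mm above the bench
- place_middle (a point): yellow ring marking the middle of the three standing places on the rubber mat, as seen from the robot; point at the ring's centre on the mat's top, 4 mm above the bench
- place_right (a point): yellow ring marking the right (-y side) of the three standing places on the rubber mat, as seen from the robot; point at the ring's centre on the mat's top, 4 mm above the bench
- mat: fixed black rubber mat under the tins, 110 x 320 x 4 mm; origin at the centre of its underside, y along the row of three places, which stand at y = +95, 0 and -95 mm (left, middle, right); x across the row, pointing away from the robot; turned up to about 0.3 rad
- panel: loose flat orange plastic cover panel, 140 mm (its x) x 250 mm (its y) x 8 mm thick, about 0.3 kg, lying at the start across the tops of the three tins, its length along the row; origin at the centre of its underside, z out of its upper face. In the middle of the upper face stands a black rib to grip: 12 mm thick (x), 60 mm long (y), rising 34 mm from the upper face
- rib_top (a point): middle of the top of the panel's rib, 42 mm above the panel's underside
- edge_a (a point): middle of the panel's one long edge, at the underside (panel x = -70 mm)
- edge_b (a point): middle of the panel's other long edge, at the underside (panel x = +70 mm)
- stack: fixed grey stack of battery modules, 120 mm deep (x) x 300 mm wide (y) x 120 mm high, turned up to about 0.25 rad; origin at the centre of its underside, x pointing away from the robot. Its front is a flat upright face at x = -60 mm looking towards the robot, with free bench before it. On its top, studs and orange strips rise up to 10 mm more
- drill: cordless drill lying on its side, black and orange, about 220 x 200 x 56 mm; bystander, to be left alone; origin on its underside
- wrench: steel open-ended wrench lying flat, about 180 mm long; bystander, to be left alone; origin on its underside
- screwdriver: screwdriver with an orange handle, lying flat, about 200 mm long; bystander, to be left alone; origin on its underside
- strip: flat black plastic strip, 260 x 30 x 10 mm; bystander, to be left alone; origin on its underside
- busbar: flat copper link, 70 x 20 x 4 mm; bystander, to be left alone; origin on its underside
- collar: black plastic ring lying flat, 90 mm across, 24 mm high; bystander, to be left alone; origin on its underside
- nut_cup: open steel cup, 76 mm across, 50 mm high; bystander, to be left alone; origin on its underside

How it is judged:
By the outcome, as a careful person would: the job done as asked, in the order asked, and still so for the second after the job is handed in, while the arm keeps its last pose, push and grip.
It also fails if it takes over 72 s, if anything falls off the work surface, if the arm or the gripper's body presses on something with over 40 N, if the wrist force passes 120 N, or if a joint passes its speed limit or range.

### The arm

A 6-joint arm with a two-finger parallel gripper is mounted at the origin on the work surface. World frame = base frame: x ahead of the robot, y to its left, z up, the work surface at z = 0. Lengths are in m, angles in degrees, forces in N, time in s.
With the tool pointing down it reaches from about 0.35 to 0.875 m from the base axis. Payload 4.2 kg.
Tool frame: the origin (TCP) lies on the centre line of the jaws, within the pads' length; the fingertips stand 25 mm ahead of it and the grasp point (between the pads) lies 6 mm ahead of it (finger_overhang is the distance from the TCP to the fingertips, in m); z points along the fingers, y is the line along which they close (so a half turn about z gives the same grasp; the last joint's range is limited). The gripper opens to 87 mm and grips with 3 to 60 N. Pads are 19 mm wide; open, the fingers measure 117 mm over their backs; the gripper's body (75 mm by 190 mm) begins 51 mm behind the grasp point.
Start: joints at [-52.449, 22.042, 0.453, 0, -68.411, -14.817], TCP at [0.242, -0.576, 0.211] pointing down, gripper open.
Joint ranges: [-179.83, 179.83], [-69.29, 118.12], [-61.27, 80.66], [-181.25, 117.63], [-171.15, -9.14], [-177.46, 177.46]. Speed limits (degrees/s): [159.86, 159.86, 180, 180, 180, 180].

### API

Orientations are given as a 3x3 rotation matrix whose columns are the frame's x, y, z axes.
In Python, from station import sense, capture, finish_job, spot_in, tip_of, finger_overhang gives the robot as it stands. The module is installed in compiled form; this text tells all that it offers.
- The arm moves only by the tool servo_tool, never from a script. Its arguments are lists of equal length, an entry for each row: "slide": the shift along the tool's x, y, z in m, a list of three; "spin": the turn about the tool's z in degrees; "grip": the closure, from 0 (fully open) to 1 (shut). A call has exactly 5 rows; each row is the pose to reach, as a shift and turn from the pose commanded when the call began, along the tool's axes at that moment; what a row does not reach only later rows make up. A row lasts 1/12 s, in which the tool goes at most 41.7 mm and 7.16 degrees, less where a joint would pass 70% of its speed; a pose out of reach is approached as far as the arm can. A call with a gripper value outside its range is refused whole. The fingers move at their own pace and stop on an object; the grip force is fixed at half the most. Time passes only in rows, so rows that repeat a pose let the fingers close, or fill a call up. It gives the time, the measured TCP pose, the force, the opening and the grip force at its end, in the units of the state.
- sense(): the state, without advancing time (a new reading comes with each control period).
- capture(name): name is "scene" or "top" or "wrist"; returns a dict with "pixels" (384x512x3 uint8, blue, green, red), "depth" (384x512 float32, m along the optical axis (not along the pixel's ray), 0 where there is no reading), "fx", "fy", "cx", "cy" (pixels), "R" (3x3) and "t" (3): a world point X has camera coordinates R X + t; the wrist camera has in their place "hand_eye" (4x4, takes a point from camera to tool coordinates, whose origin is the TCP and whose axes are the flange's). Camera axes: x right, y down, z forward; pixel columns grow to the right and rows downward; lengths in m; the calibration is good to about 2 mm. A picture is of the moment at which its call begins: read the wrist's pose just before it.
- finish_job(): hands the job in; it is judged then, once.
Trained networks look in the newest picture that a camera, given by its name, has taken for a name from the list of things; names that differ only in an ending like _2 or _b are one class to them, and where a whole thing is asked for, a point or a joint stands for the part that bears it (a point fixed in the world has none). Each returns a list of dicts, best first, with "conf" (0 to 1); they miss things now and then, are a little off and sometimes report something else, mostly with a low value. They report only what shows in the picture. A call takes as long as a camera call.
- spot_in(thing, camera): "point" ([x, y, z] in m, in world coordinates, good to about 4 mm: the middle of the surface that is visible of it).
- tip_of(thing, camera): "point" ([x, y, z] in m, in world coordinates, good to about 4 mm: a listed point, or the origin of a listed thing).
The state is a dict: "time_s": time; "joints": joint angles; "joint_velocities": joint speeds; "effort": joint torques, N m; "tcp_pos": TCP position; "ee_rot": TCP orientation; "wrist_force": force on the tool from outside, world axes, zero at the start; "moment": the same for the moment, N m; "gripper_width": opening from 0.0 (shut) to 1.0 (fully open); "gripper_force": force on a finger pad.
Only numpy, scipy, OpenCV 4.12 (cv2) and the standard library are available. Lean on these libraries where they do the work, as an engineer would, in place of code of your own. Each camera call takes 0.05 s, during which the arm holds its last target. There are 200 camera calls.

## Working session

There is one attempt and no reset: what is moved stays moved. The work goes in short steps, Python scripts to look and compute and a tool call to move; the robot and the scene stay as the last step left them, time stands still between calls to the robot, and variables do not carry over. Pictures are saved under pics/ and viewed, at most 10 in all, crops included, and the job is handed in when it is done.

Besides the shell and the picture viewer there is one more tool, called as name([rows], argument=value, ...), one row to a line, values as JSON. servo_tool: Moves the arm, as the interface text tells. Its arguments: {"type":"object","properties":{"slide":{"type":"array"},"spin":{"type":"array"},"grip":{"type":"array"}},"required":["slide","spin","grip"]}

```bash
mkdir -p pics
python3 - <<'E'
from station import *
import cv2,numpy as np
s=sense();print(s)
for n in("scene","top"):
    c=capture(n);cv2.imwrite(f"pics/{n}0.png",c["pixels"]);np.savez(f"pics/{n}0.npz",**c)
    print(n,c["fx"],c["cx"],c["R"].round(3).tolist(),c["t"].round(3))
    for th in("rib_top","edge_a","edge_b","panel","stack","mat"):
        print(th,[(round(d["conf"],2),np.round(d["point"],3).tolist()) for d in tip_of(th,n)[:2]])
E
```

```text
{'time_s': 0.0, 'joints': array([-5.24476897e+01,  2.20891711e+01,  3.78349721e-01, -2.87457164e-02,
       -6.84103623e+01, -1.48180685e+01]), 'joint_velocities': array([ 0.06821877,  0.00905773, -0.06397396, -0.01134422,  0.00394728,
       -0.05512709]), 'effort': array([ 9.57708398e-04, -3.90664172e+01,  1.87412506e+01,  4.22025561e+00,
        1.10773792e-02, -1.57432482e-04]), 'tcp_pos': array([ 0.24131849, -0.57584383,  0.21036724]), 'ee_rot': array([[-9.22378771e-01, -3.86285590e-01, -9.19220238e-04],
       [-3.86286674e-01,  9.22376691e-01,  1.96110387e-03],
       [ 9.03211554e-05,  2.16396310e-03, -9.99997655e-01]]), 'wrist_force': array([-0.15058668,  0.38567266, -0.10358869]), 'moment': array([ 0.01143537, -0.03245432, -0.03313616]), 'gripper_force': 0.0, 'gripper_width': 0.9984141517359699}
scene 411.2762439470131 252.5168106272846 [[-0.131, 0.991, 0.014], [0.596, 0.09, -0.798], [-0.792, -0.096, -0.603]] [ 0.048 -0.252  1.682]
rib_top [(0.75, [0.519, 0.197, 0.113])]
edge_a [(0.75, [0.456, 0.18, 0.074]), (0.65, [0.582, 0.209, 0.072])]
edge_b [(0.75, [0.456, 0.18, 0.074]), (0.65, [0.582, 0.209, 0.072])]
panel [(0.59, [0.517, 0.193, 0.078]), (0.27, [0.515, 0.19, 0.005])]
stack [(0.58, [0.722, -0.28, -0.004])]
mat [(0.74, [0.514, 0.198, 0.001])]
top 351.5052560337643 254.19335318727101 [[0.026, -1.0, -0.0], [-0.972, -0.025, -0.234], [0.234, 0.006, -0.972]] [-0.025  0.588  1.105]
rib_top [(0.76, [0.52, 0.189, 0.116])]
edge_a [(0.9, [0.587, 0.206, 0.071]), (0.76, [0.452, 0.179, 0.074])]
edge_b [(0.9, [0.587, 0.206, 0.071]), (0.76, [0.452, 0.179, 0.074])]
panel [(0.89, [0.522, 0.194, 0.074])]
stack [(0.71, [0.719, -0.28, 0.002]), (0.69, [0.521, 0.192, 0.116])]
mat []
```

View pics/scene0.png

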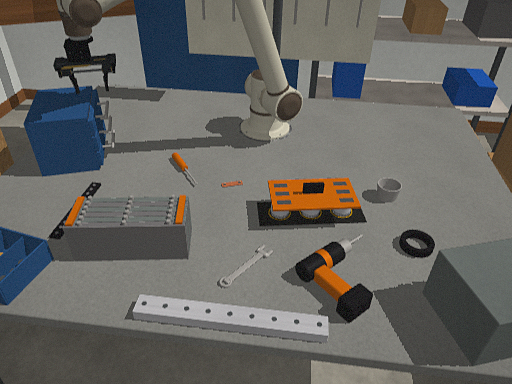

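View pics/top0.png

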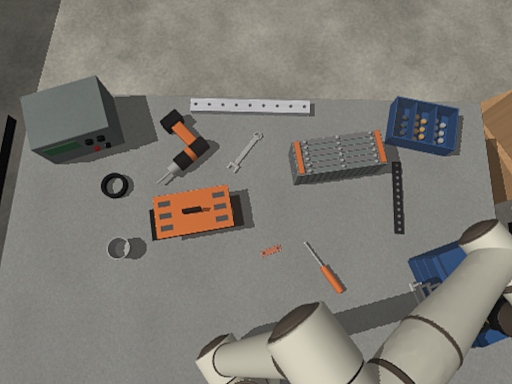

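The scene view looks from the far side: the panel lies on the tins at about (313,193), with the stack at (130,225). In the top view the panel is at (193,210) with its rib at (195,210). The stack is at (340,157), with free bench in front of it, the busbar at (270,250) and the screwdriver at (320,265).

Next I'll measure the poses from depth in both views.

```bash
cat > h.py <<'E'
import numpy as np,cv2
def cloud(c):
    d=c["depth"];v,u=np.indices(d.shape)
    P=np.stack([(u-c["cx"])/c["fx"]*d,(v-c["cy"])/c["fy"]*d,d],-1)
    W=(P-c["t"])@c["R"]; W[d<=0]=np.nan
    return W
def rect(p):
    (c,s,a)=cv2.minAreaRect(p[:,:2].astype(np.float32)*1000); return np.round(c,1),np.round(s,1),round(a,2)
def sel(W,lo,hi):
    m=np.all((W>lo)&(W<hi),-1);return W[m],m
E
python3 - <<'E'
from h import *
for n in("top","scene"):
    c=dict(np.load(f"pics/{n}0.npz"));W=cloud(c);print(n)
    p,m=sel(W,[.35,0,.072],[.7,.4,.095]);print(" panel",len(p),rect(p),np.median(p[:,2]))
    p,m=sel(W,[.4,.1,.105],[.6,.3,.14]);print(" rib",len(p),rect(p),p.mean(0).round(4),np.percentile(p[:,2],[50,95]))
    p,m=sel(W,[.55,-.5,.112],[.9,-.05,.15]);print(" stacktop",len(p),rect(p),np.percentile(p[:,2],[5,50,95]).round(4))
    p,m=sel(W,[.55,-.5,.02],[.9,-.05,.105]);
    if n=="top":
        q=p[p[:,0]<.75];
        ok=np.ones(len(q),bool)
        for _ in range(8):
            k=np.polyfit(q[ok,1],q[ok,0],1);r=q[:,0]-np.polyval(k,q[:,1]);ok=abs(r)<.006
        print(" front line x=k*y+b",k,ok.sum(),len(q),"yrange",q[ok,1].min(),q[ok,1].max(),"std",r[ok].std())
    p,m=sel(W,[.25,-.5,.003],[.66,.08,.04])
    mm=m.astype(np.uint8);nn,lab,st,ce=cv2.connectedComponentsWithStats(mm)
    for i in range(1,nn):
        if st[i,4]>15:
            q=W[lab==i];print("  obj",st[i,:5],q.min(0).round(3),q.max(0).round(3))
c=dict(np.load("pics/top0.npz"));W=cloud(c)
S=[]
y=np.linspace(-.45,-.1,15)
p,m=sel(W,[.55,-.5,.112],[.9,-.05,.15])
for a,b in zip(y[:-1],y[1:]):
    q=p[(p[:,1]>a)&(p[:,1]<b)]
    if len(q)>3: 
        i=q[:,0]<q[:,0].min()+.02
        print(round(a,3),len(q),q[:,0].min().round(4),q[i,2].round(3)[:10])
E
```

```text
top
 panel 3134 (array([516., 190.]), array([141.1, 250.8]), 11.73) 0.08068090253587248
 rib 78 (array([515.9, 189.5]), array([12.9, 58.4]), 8.88) [0.5155 0.1896 0.1139] [0.1139142  0.11845444]
 stacktop 3148 (array([ 717.6, -285.7]), array([120.8, 300.8]), 9.93) [0.1155 0.1197 0.1284]
 front line x=k*y+b [-0.17293223  0.60764921] 550 674 yrange -0.4423498077685879 -0.14708273978427253 std 0.0007605433419912926
  obj [293 177  45   9 118] [ 0.633 -0.299  0.003] [ 0.659 -0.144  0.039]
  obj [232 196  12  30 108] [0.485 0.027 0.003] [0.588 0.068 0.008]
  obj [392 202   5  32  59] [ 0.472 -0.5    0.003] [ 0.581 -0.493  0.014]
  obj [304 242  40  53 311] [ 0.265 -0.309  0.003] [ 0.432 -0.182  0.03 ]
  obj [261 246  19  11  57] [ 0.382 -0.099  0.003] [ 0.417 -0.038  0.009]
scene
 panel 2491 (array([521.5, 195.1]), array([145.7, 250.6]), 11.37) 0.08095454104350981
 rib 102 (array([523.1, 194.3]), array([16.9, 58.6]), 12.26) [0.5245 0.1948 0.1121] [0.11300424 0.11655575]
 stacktop 3730 (array([ 722.6, -280.1]), array([124. , 300.3]), 9.84) [0.1159 0.1191 0.1281]
  obj [172 153  25  32 177] 
[... 702 characters left out ...]
.118]
-0.35 268 0.6637 [0.121 0.118 0.12  0.123 0.121 0.12  0.12  0.119 0.121 0.121]
-0.325 259 0.6591 [0.12  0.117 0.117 0.117 0.119 0.12  0.122 0.121 0.117 0.118]
-0.3 270 0.6555 [0.118 0.121 0.119 0.117 0.121 0.128 0.128 0.13  0.116 0.122]
-0.275 268 0.6509 [0.121 0.121 0.118 0.12  0.123 0.121 0.119 0.118 0.118 0.117]
-0.25 274 0.6467 [0.124 0.118 0.121 0.121 0.122 0.119 0.122 0.12  0.124 0.118]
-0.225 257 0.6424 [0.123 0.124 0.123 0.12  0.121 0.122 0.119 0.117 0.121 0.118]
-0.2 274 0.6389 [0.117 0.117 0.12  0.119 0.121 0.121 0.114 0.116 0.119 0.127]
-0.175 255 0.6338 [0.13  0.127 0.124 0.127 0.126 0.119 0.126 0.124 0.125 0.129]
-0.15 146 0.6397 [0.118 0.119 0.118 0.117 0.118 0.117 0.121]
```

Both views agree on the heights, with the panel's upper face at 0.081 and the rib top at about 0.115. They differ by about 6 mm in the horizontal, so I'll move above the rib and measure with the wrist camera.

servo_tool([
  [-0.027,0.03,-0.008],
  [-0.055,0.06,-0.014],
  [-0.083,0.09,-0.02],
  [-0.11,0.12,-0.024],
  [-0.138,0.15,-0.028],
], spin=[0,0,0,0,0], grip=[0,0,0,0,0])

```text
time_s: 1.12
tcp_pos: [0.311, -0.3832, 0.2399]
ee_rot: [[-0.923, -0.386, 0.001], [-0.386, 0.923, -0.0], [-0.0, -0.001, -1.0]]
wrist_force: [1.4, 0.6, 0.0]
gripper_width: 1.002
gripper_force: 0.0
```

servo_tool([
  [-0.027,0.03,-0.004],
  [-0.055,0.06,-0.008],
  [-0.083,0.09,-0.012],
  [-0.11,0.12,-0.016],
  [-0.138,0.15,-0.02],
], spin=[0,0,0,0,0], grip=[0,0,0,0,0])

```text
time_s: 1.53
tcp_pos: [0.3802, -0.1912, 0.2601]
ee_rot: [[-0.922, -0.386, 0.001], [-0.386, 0.922, -0.0], [-0.001, -0.001, -1.0]]
wrist_force: [0.5, 0.1, -0.6]
gripper_width: 1.003
gripper_force: 0.0
```

servo_tool([
  [-0.027,0.03,-0.004],
  [-0.055,0.06,-0.008],
  [-0.083,0.09,-0.012],
  [-0.11,0.12,-0.016],
  [-0.138,0.15,-0.02],
], spin=[0,0,0,0,0], grip=[0,0,0,0,0])

```text
time_s: 1.95
tcp_pos: [0.4495, 0.0007, 0.2803]
ee_rot: [[-0.922, -0.387, 0.001], [-0.387, 0.922, 0.0], [-0.001, -0.0, -1.0]]
wrist_force: [-0.2, 0.1, -0.0]
gripper_width: 0.998
gripper_force: 0.0
```

servo_tool([
  [-0.027,0.03,-0.004],
  [-0.055,0.06,-0.008],
  [-0.083,0.09,-0.012],
  [-0.11,0.12,-0.016],
  [-0.138,0.15,-0.02],
], spin=[2,4,7,9,11], grip=[0,0,0,0,0])

```text
time_s: 2.37
tcp_pos: [0.5189, 0.1923, 0.3]
ee_rot: [[-0.979, -0.202, 0.001], [-0.202, 0.979, 0.0], [-0.001, 0.0, -1.0]]
wrist_force: [1.0, -0.1, 0.4]
gripper_width: 0.999
gripper_force: 0.0
```

```bash
cat >> h.py <<'E'
def wcloud(c,s):
    d=c["depth"];v,u=np.indices(d.shape)
    P=np.stack([(u-c["cx"])/c["fx"]*d,(v-c["cy"])/c["fy"]*d,d],-1)
    H=c["hand_eye"];W=(P@H[:3,:3].T+H[:3,3])@s["ee_rot"].T+s["tcp_pos"];W[d<=0]=np.nan
    return W
def go(s,target,yaw):
    """slide (tool axes) and spin to put TCP at target with tool y at yaw deg (0 = world +y)"""
    R=s["ee_rot"];now=np.degrees(np.arctan2(-R[0,1],R[1,1]))
    print("slide",(R.T@(np.array(target)-s["tcp_pos"])).round(4),"spin",round(-(yaw-now),2),"dist",np.linalg.norm(np.array(target)-s["tcp_pos"]).round(3))
E
python3 - <<'E'
from station import *
from h import *
s=sense();c=capture("wrist");cv2.imwrite("pics/w1.png",c["pixels"]);W=wcloud(c,s)
print(c["hand_eye"].round(3).tolist(),s["tcp_pos"],np.nanmin(c["depth"][c["depth"]>0]))
p,m=sel(W,[.35,0,.072],[.7,.4,.095]);print(" panel",len(p),rect(p),np.median(p[:,2]))
p,m=sel(W,[.4,.1,.108],[.6,.3,.14]);print(" rib",len(p),rect(p),np.median(p[:,2]))
for th in("rib_top","edge_a"):print(th,[(round(d["conf"],2),np.round(d["point"],3).tolist()) for d in tip_of(th,"wrist")[:2]])
E
```

```text
[[0.001, -0.957, -0.289, 0.079], [1.0, 0.001, -0.0, 0.0], [0.001, -0.289, 0.957, -0.174], [0.0, 0.0, 0.0, 1.0]] [0.51890638 0.19233374 0.30002481] 0.062272254
 panel 22738 (array([520.5, 193.8]), array([139.3, 250.6]), 11.7) 0.0827229031387729
 rib 598 (array([520. , 193.7]), array([11.3, 59.2]), 11.65) 0.11642013203376028
rib_top [(0.59, [0.522, 0.191, 0.12])]
edge_a [(0.87, [0.59, 0.206, 0.075]), (0.64, [0.454, 0.179, 0.074])]
```

servo_tool([
  [-0.001,0.001,0.038],
  [-0.001,0.001,0.076],
  [-0.001,0.001,0.112],
  [-0.001,0.001,0.14],
  [-0.001,0.001,0.16],
], spin=[0,0,0,0,0], grip=[0,0,0,0,0])

```text
time_s: 2.93
tcp_pos: [0.5177, 0.1895, 0.1367]
ee_rot: [[-0.979, -0.202, -0.004], [-0.202, 0.979, -0.002], [0.004, -0.001, -1.0]]
wrist_force: [0.0, -0.7, -1.1]
gripper_width: 1.001
gripper_force: 0.0
```

servo_tool([
  [0,0,0.012],
  [0,0,0.022],
  [0,0,0.028],
  [0,0,0.028],
  [0,0,0.028],
], spin=[0,0,0,0,0], grip=[0,0,0,0,1])

```text
time_s: 3.35
tcp_pos: [0.52, 0.1914, 0.1121]
ee_rot: [[-0.979, -0.203, 0.001], [-0.203, 0.979, 0.0], [-0.001, 0.0, -1.0]]
wrist_force: [0.5, 0.1, -0.4]
gripper_width: 0.972
gripper_force: 0.0
```

servo_tool([
  [0,0,0],
  [0,0,0],
  [0,0,0],
  [0,0,0],
  [0,0,0],
], spin=[0,0,0,0,0], grip=[1,1,1,1,1])

```text
time_s: 3.77
tcp_pos: [0.5197, 0.1916, 0.1118]
ee_rot: [[-0.979, -0.203, 0.001], [-0.203, 0.979, 0.0], [-0.001, 0.0, -1.0]]
wrist_force: [-0.3, 0.3, 0.5]
gripper_width: 0.633
gripper_force: 0.0
```

servo_tool([
  [0,0,0],
  [0,0,0],
  [0,0,0],
  [0,0,0],
  [0,0,0],
], spin=[0,0,0,0,0], grip=[1,1,1,1,1])

```text
time_s: 4.18
tcp_pos: [0.5196, 0.1915, 0.1114]
ee_rot: [[-0.979, -0.203, -0.0], [-0.203, 0.979, -0.0], [0.0, -0.0, -1.0]]
wrist_force: [0.5, -0.3, 0.1]
gripper_width: 0.249
gripper_force: 0.0
```

Run:
```python
from station import *
from h import *
s=sense();c=capture("wrist");W=wcloud(c,s)
t=capture("top");V=cloud(t)
cv2.imwrite("pics/a2.png",np.hstack([c["pixels"][:,::1],cv2.resize(t["pixels"][150:290,110:290],(494,384))])[:, :1006])
im=cv2.imread("pics/a2.png");cv2.imwrite("pics/a2.png",cv2.resize(im,(800,305)))
p,m=sel(W,[.35,0,.068],[.7,.4,.095]);print(" panel",len(p),rect(p),np.median(p[:,2]))
print(s["gripper_width"])
```

```text
panel 51639 (array([520.5, 194.2]), array([140., 251.]), 11.69) 0.0826771933802131
0.24880443753852877
```

View pics/a2.png

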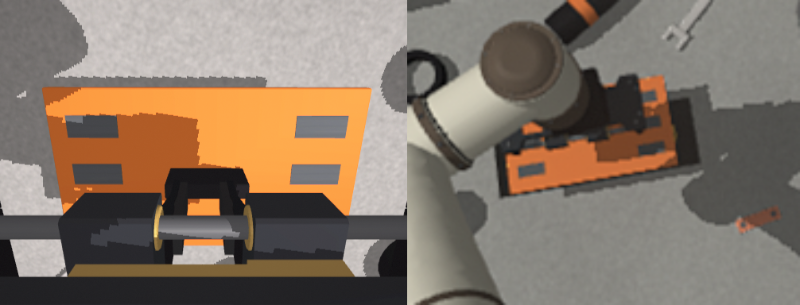

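The wrist picture shows the fingers at about (205,215), with a black bar across their ends at (205,185). It is not clear whether the bar is the rib or the fingertips, so I'll check with depth.

Run:
```python
from station import *
from h import *
s=sense();c=capture("wrist");W=wcloud(c,s)
T=(W-s["tcp_pos"])@s["ee_rot"]*1000
cv2.imwrite("pics/a3.png",cv2.resize(c["pixels"][180:384,120:400],None,fx=2.8,fy=2.8,interpolation=cv2.INTER_NEAREST))
for v in range(205,345,10):
    print(v,[tuple(np.nan_to_num(T[v,u],nan=-999).astype(int)) for u in range(205,330,12)])
```

```text
205 [(np.int64(8), np.int64(-33), np.int64(29)), (np.int64(8), np.int64(-25), np.int64(28)), (np.int64(8), np.int64(-17), np.int64(28)), (np.int64(8), np.int64(-9), np.int64(28)), (np.int64(8), np.int64(-1), np.int64(27)), (np.int64(8), np.int64(6), np.int64(28)), (np.int64(8), np.int64(13), np.int64(28)), (np.int64(8), np.int64(21), np.int64(27)), (np.int64(8), np.int64(29), np.int64(28)), (np.int64(8), np.int64(37), np.int64(29)), (np.int64(8), np.int64(45), np.int64(28))]
215 [(np.int64(1), np.int64(-33), np.int64(28)), (np.int64(4), np.int64(-24), np.int64(20)), (np.int64(4), np.int64(-16), np.int64(20)), (np.int64(4), np.int64(-9), np.int64(20)), (np.int64(4), np.int64(-1), np.int64(20)), (np.int64(4), np.int64(6), np.int64(21)), (np.int64(4), np.int64(13), np.int64(21)), (np.int64(4), np.int64(21), np.int64(21)), (np.int64(4), np.int64(28), np.int64(21)), (np.int64(1), np.int64(37), np.int64(29)), (np.int64(1), np.int64(45), np.int64(28))]
225 [(np.int64(-5), np.int64(-33), np.int64(29)), (np.int64(4), np.int64(-22), np.int64(5)), (np.int64(4), np.int64(-15), np.int64(4)), (np.
[... 5162 characters left out ...]
t64(110)), (np.int64(2), np.int64(11), np.int64(-78)), (np.int64(22), np.int64(11), np.int64(-104)), (np.int64(23), np.int64(14), np.int64(-105)), (np.int64(24), np.int64(17), np.int64(-105))]
335 [(np.int64(23), np.int64(-11), np.int64(-108)), (np.int64(22), np.int64(-9), np.int64(-107)), (np.int64(23), np.int64(-6), np.int64(-108)), (np.int64(23), np.int64(-3), np.int64(-108)), (np.int64(23), np.int64(0), np.int64(-108)), (np.int64(22), np.int64(2), np.int64(-107)), (np.int64(23), np.int64(5), np.int64(-108)), (np.int64(22), np.int64(8), np.int64(-107)), (np.int64(23), np.int64(10), np.int64(-108)), (np.int64(22), np.int64(13), np.int64(-107)), (np.int64(23), np.int64(16), np.int64(-108))]
```

View pics/a3.png

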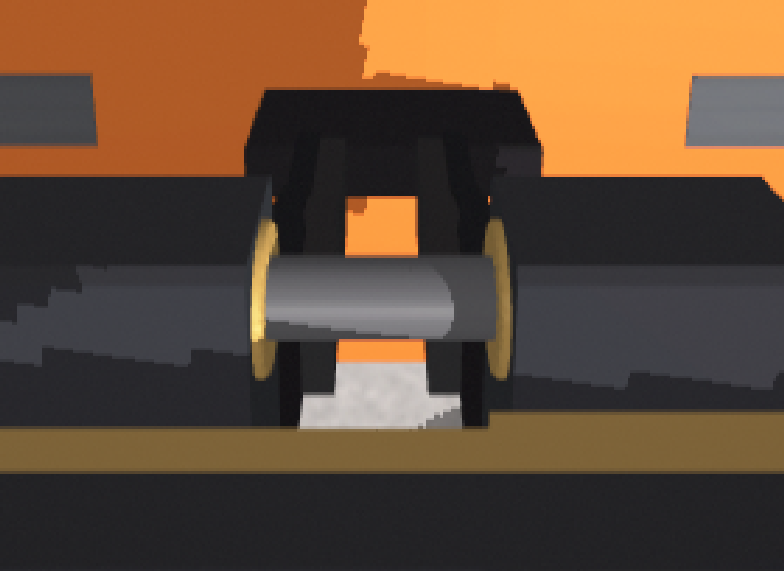

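Run:
```python
from station import *
from h import *
print(finger_overhang)
s=sense();c=capture("wrist");W=wcloud(c,s)
T=(W-s["tcp_pos"])@s["ee_rot"]*1000
for u in (217,223,229,235,241,277,283,289):
    print(u,[tuple(int(x) for x in np.nan_to_num(T[v,u],nan=-999)) for v in range(222,240,2)])
```

```text
0.025
217 [(4, -23, 9), (3, -22, 7), (4, -22, 3), (3, -22, 1), (4, -21, -1), (3, -21, -2), (2, -21, -4), (2, -21, -6), (0, -21, -5)]
223 [(4, -19, 9), (4, -19, 6), (4, -18, 3), (4, -18, 0), (4, -18, -2), (4, -18, -5), (3, -18, -5), (1, -18, -3), (0, -18, -5)]
229 [(4, -15, 9), (4, -15, 5), (4, -15, 3), (4, -15, 1), (4, -14, -2), (10, -13, -18), (10, -13, -20), (10, -13, -22), (10, -12, -26)]
235 [(4, -12, 8), (4, -12, 6), (4, -11, 2), (10, -10, -13), (10, -10, -16), (10, -10, -18), (10, -10, -21), (10, -10, -23), (10, -10, -25)]
241 [(4, -8, 9), (4, -8, 6), (4, -8, 3), (4, -8, 1), (8, -7, -12), (8, -7, -15), (8, -7, -17), (9, -7, -20), (8, -7, -22)]
277 [(4, 12, 10), (4, 12, 6), (4, 12, 4), (10, 11, -13), (10, 11, -16), (10, 11, -18), (10, 10, -21), (10, 10, -24), (10, 10, -25)]
283 [(4, 16, 8), (4, 16, 6), (4, 15, 3), (5, 15, -1), (4, 15, -1), (4, 15, -4), (3, 15, -5), (9, 13, -22), (10, 13, -25)]
289 [(4, 20, 9), (4, 19, 6), (4, 19, 3), (4, 19, 0), (3, 19, 0), (4, 18, -5), (3, 18, -4), (2, 18, -5), (0, 18, -4)]
```

The fingertips actually stand about 12 mm behind the reported TCP, so the fingers closed above the rib. I'll open them and measure again.

servo_tool([
  [0,0,-0.02],
  [0,0,-0.03],
  [0,0,-0.03],
  [0,0,-0.03],
  [0,0,-0.03],
], spin=[0,0,0,0,0], grip=[0.3,0.3,0.3,0.3,0.3])

```text
time_s: 4.8
tcp_pos: [0.5191, 0.1913, 0.1409]
ee_rot: [[-0.979, -0.203, -0.001], [-0.203, 0.979, -0.0], [0.001, 0.0, -1.0]]
wrist_force: [0.2, -0.1, -0.7]
gripper_width: 0.362
gripper_force: 0.0
```

servo_tool([
  [0,0,0],
  [0,0,0],
  [0,0,0],
  [0,0,0],
  [0,0,0],
], spin=[0,0,0,0,0], grip=[0.3,0.3,0.3,0.3,0.3])

```text
time_s: 5.22
tcp_pos: [0.5195, 0.1914, 0.1412]
ee_rot: [[-0.979, -0.203, -0.0], [-0.203, 0.979, -0.0], [0.0, -0.0, -1.0]]
wrist_force: [0.5, -0.3, 0.8]
gripper_width: 0.681
gripper_force: 0.0
```

Run:
```python
from station import *
from h import *
def fingers(tag):
    s=sense();c=capture("wrist");W=wcloud(c,s);np.savez(f"pics/{tag}.npz",W=W)
    T=(W-s["tcp_pos"])@s["ee_rot"]*1000
    print(tag,s["gripper_width"],s["tcp_pos"].round(4))
    m=(T[...,0]>6)&(T[...,0]<13)&(T[...,2]<-2)&(T[...,2]>-45)
    for lo in range(-60,60,5):
        k=m&(T[...,1]>=lo)&(T[...,1]<lo+5)
        if k.sum()>5: print("  y",lo,k.sum(),"z max",T[k][:,2].max().round(1),"min",T[k][:,2].min().round(1))
    m=(abs(T[...,0])<13)&(T[...,2]>-60)&(abs(T[...,1])>30)&(abs(T[...,1])<62)&(T[...,2]<25)
    print("  outer",m.sum(),np.percentile(T[m],[0,50,100],axis=0).round(0).tolist() if m.any() else 0)
    cv2.imwrite(f"pics/{tag}.png",c["pixels"])
fingers("open30")
```

```text
open30 0.6813646654343937 [0.5195 0.1914 0.1412]
  y -40 244 z max -11.4 min -44.9
  y -35 380 z max -10.1 min -45.0
  y -30 90 z max -11.4 min -44.7
  y 25 85 z max -11.8 min -38.5
  y 30 373 z max -10.2 min -45.0
  y 35 254 z max -11.9 min -44.8
  outer 2168 [[-12.0, -43.0, -60.0], [10.0, 30.0, -40.0], [11.0, 43.0, 25.0]]
```

View pics/open30.png

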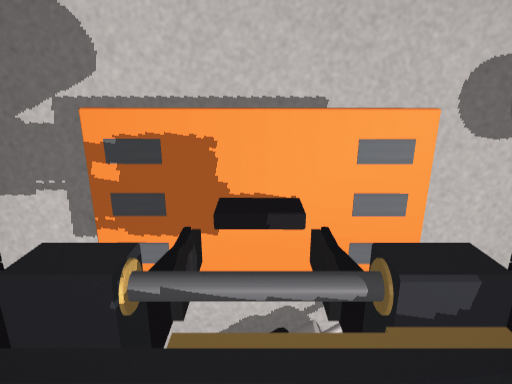

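The picture shows the half-open fingers at (185,260) and (330,260), with the rib at (260,212). The tips measure at tool z ≈ −10.5 mm whatever the opening, not +25 mm. The real grasp point is therefore at about z = −29.5 mm, and I'll use that from here on.

servo_tool([
  [0,0.001,0],
  [0,0.002,0],
  [0,0.002,0],
  [0,0.002,0],
  [0,0.002,0],
], spin=[0,0,0,0,0], grip=[0,0,0,0,0])

```text
time_s: 5.68
tcp_pos: [0.5192, 0.1935, 0.1415]
ee_rot: [[-0.979, -0.203, 0.0], [-0.203, 0.979, 0.0], [-0.0, 0.0, -1.0]]
wrist_force: [-0.0, -0.1, -0.2]
gripper_width: 0.963
gripper_force: 0.0
```

servo_tool([
  [0,0,0.015],
  [0,0,0.035],
  [0,0,0.05],
  [0,0,0.06],
  [0,0,0.0645],
], spin=[0,0,0,0,0], grip=[0,0,0,0,0])

```text
time_s: 6.1
tcp_pos: [0.5184, 0.1929, 0.0754]
ee_rot: [[-0.979, -0.203, -0.002], [-0.203, 0.979, -0.002], [0.003, -0.001, -1.0]]
wrist_force: [0.2, -0.3, -0.6]
gripper_width: 0.998
gripper_force: 0.0
```

servo_tool([
  [0,0,0],
  [0,0,0],
  [0,0,0],
  [0,0,0],
  [0,0,0],
], spin=[0,0,0,0,0], grip=[1,1,1,1,1])

```text
time_s: 6.52
tcp_pos: [0.5196, 0.1937, 0.0778]
ee_rot: [[-0.979, -0.203, 0.001], [-0.203, 0.979, 0.001], [-0.002, 0.001, -1.0]]
wrist_force: [-0.1, 0.3, -0.4]
gripper_width: 0.707
gripper_force: 0.0
```

servo_tool([
  [0,0,0],
  [0,0,0],
  [0,0,0],
  [0,0,0],
  [0,0,0],
], spin=[0,0,0,0,0], grip=[1,1,1,1,1])

```text
time_s: 6.93
tcp_pos: [0.5196, 0.1938, 0.0777]
ee_rot: [[-0.979, -0.204, 0.001], [-0.204, 0.979, 0.001], [-0.001, 0.0, -1.0]]
wrist_force: [-1.4, 0.1, 5.2]
gripper_width: 0.688
gripper_force: 30.0
```

Gripped, at 60 mm opening and 30 N. Lift and carry to the stack.

servo_tool([
  [0,0,-0.004],
  [0,0,-0.015],
  [0,0,-0.04],
  [0,0,-0.07],
  [0,0,-0.1],
], spin=[0,0,0,0,0], grip=[1,1,1,1,1])

```text
time_s: 7.35
tcp_pos: [0.5176, 0.1925, 0.176]
ee_rot: [[-0.979, -0.203, -0.005], [-0.203, 0.979, -0.003], [0.005, -0.002, -1.0]]
wrist_force: [0.7, 0.8, -3.9]
gripper_width: 0.684
gripper_force: 30.0
```

servo_tool([
  [0,-0.008,-0.012],
  [0.001,-0.025,-0.02],
  [0.003,-0.05,-0.022],
  [0.004,-0.08,-0.022],
  [0.005,-0.11,-0.022],
], spin=[0,0,0,0,0], grip=[1,1,1,1,1])

```text
time_s: 7.77
tcp_pos: [0.5354, 0.0837, 0.1978]
ee_rot: [[-0.979, -0.204, -0.003], [-0.204, 0.979, -0.0], [0.003, 0.0, -1.0]]
wrist_force: [0.8, 0.2, -2.8]
gripper_width: 0.682
gripper_force: 30.0
```

servo_tool([
  [0.001,-0.032,0],
  [0.002,-0.065,0],
  [0.003,-0.098,0],
  [0.004,-0.13,0],
  [0.006,-0.163,0],
], spin=[0,0,0,0,0], grip=[1,1,1,1,1])

```text
time_s: 8.18
tcp_pos: [0.5628, -0.0775, 0.1973]
ee_rot: [[-0.979, -0.203, -0.004], [-0.203, 0.979, 0.0], [0.003, 0.001, -1.0]]
wrist_force: [0.8, -0.2, -2.8]
gripper_width: 0.686
gripper_force: 30.0
```

servo_tool([
  [0.001,-0.033,0],
  [0.002,-0.066,0],
  [0.003,-0.099,0],
  [0.005,-0.13,0],
  [0.006,-0.155,0],
], spin=[0,0,0,1,1.85], grip=[1,1,1,1,1])

```text
time_s: 8.6
tcp_pos: [0.5883, -0.2311, 0.1968]
ee_rot: [[-0.986, -0.169, -0.004], [-0.169, 0.986, 0.001], [0.004, 0.002, -1.0]]
wrist_force: [0.7, 1.4, -3.1]
gripper_width: 0.682
gripper_force: 30.0
```

servo_tool([
  [0.001,-0.018,0],
  [0.002,-0.032,0],
  [0.002,-0.042,0],
  [0.002,-0.047,0],
  [0.002,-0.047,0],
], spin=[0,0,0,0,0], grip=[1,1,1,1,1])

```text
time_s: 9.02
tcp_pos: [0.5955, -0.2761, 0.1982]
ee_rot: [[-0.985, -0.171, -0.001], [-0.171, 0.985, 0.0], [0.001, 0.001, -1.0]]
wrist_force: [0.5, 0.8, -2.8]
gripper_width: 0.687
gripper_force: 30.0
```

```bash
cat >> h.py <<'E'
def panel_fit():
    from station import sense,capture
    s=sense();c=capture("wrist");W=wcloud(c,s)
    hsv=cv2.cvtColor(c["pixels"],cv2.COLOR_BGR2HSV)
    m=(hsv[...,0]<22)&(hsv[...,1]>140)&(hsv[...,2]>60)&np.isfinite(W[...,0])
    p=W[m];p=p[np.linalg.norm(p[:,:2]-s["tcp_pos"][:2],axis=1)<.17]
    ok=np.ones(len(p),bool)
    for _ in range(6):
        o=p[ok].mean(0);n=np.linalg.svd((p[ok]-o)[::7],full_matrices=False)[2][2];n*=np.sign(n[2]);ok=abs((p-o)@n)<.004
    R=s["ee_rot"];print("t",s["time_s"],"tcp",s["tcp_pos"].round(4),"w",s["gripper_width"].round(3),"F",s["wrist_force"].round(1))
    print("panel n pts",ok.sum(),"normal in tool",(R.T@n).round(3),"tilt",np.degrees(np.arccos(n[2])).round(1),"dist of TCP to face",((s["tcp_pos"]-o)@n).round(4))
    return s,c,W,p[ok],n
E
python3 -c "
from h import *
s,c,W,p,n=panel_fit()
q=(p-s['tcp_pos'])@s['ee_rot'];print(np.percentile(q,[.5,99.5],axis=0).round(3))
go(s,[.6035,-.3018,.20],9.85)"
```

```text
Traceback (most recent call last):
  File "h.py", line 29, in panel_fit
    R=s["ee_rot"];print("t",s["time_s"],"tcp",s["tcp_pos"].round(4),"w",s["gripper_width"].round(3),"F",s["wrist_force"].round(1))
                                                                        ^^^^^^^^^^^^^^^^^^^^^^^^
AttributeError: 'float' object has no attribute 'round'
```

```bash
sed -i 's/s\["gripper_width"\].round(3)/round(s["gripper_width"],3)/' h.py
python3 -c "
from h import *
s,c,W,p,n=panel_fit()
q=(p-s['tcp_pos'])@s['ee_rot'];print(np.percentile(q,[.5,99.5],axis=0).round(3))
go(s,[.6035,-.3018,.20],9.85)
import station
t=station.capture('top');V=cloud(t)
p,m=sel(V,[.55,-.5,.112],[.9,-.05,.15]);print(' stacktop',len(p),rect(p))
p,m=sel(V,[.45,-.5,.18],[.8,-.05,.215]);print(' panel(top)',len(p),rect(p))
"
```

```text
t 9.0667 tcp [ 0.5955 -0.2753  0.1984] w 0.687 F [-0.3  1.3 -3.6]
panel n pts 57416 normal in tool [-0.001  0.001 -1.   ] tilt 0.1 dist of TCP to face -0.0048
[[-0.062 -0.123 -0.007]
 [ 0.069  0.123 -0.003]]
slide [-0.0034 -0.0275 -0.0016] spin 0.03 dist 0.028
 stacktop 171 (array([ 700.8, -270.5]), array([29.7, 87. ]), 6.31)
 panel(top) 1385 (array([ 595.3, -297.7]), array([140.7, 213.8]), 9.88)
```

servo_tool([
  [0,-0.008,0.008],
  [-0.001,-0.019,0.024],
  [-0.001,-0.027,0.04],
  [-0.0015,-0.0285,0.05],
  [-0.0015,-0.0285,0.053],
], spin=[0,0,0,0,0], grip=[1,1,1,1,1])

```text
time_s: 9.58
tcp_pos: [0.6007, -0.3031, 0.1429]
ee_rot: [[-0.985, -0.171, -0.005], [-0.171, 0.985, 0.002], [0.004, 0.003, -1.0]]
wrist_force: [-1.1, 0.3, -3.9]
gripper_width: 0.683
gripper_force: 30.0
```

servo_tool([
  [0,0,0.006],
  [0.001,0,0.012],
  [0.002,0,0.017],
  [0.003,0,0.022],
  [0.005,0,0.027],
], spin=[0,0,0,0,0], grip=[1,1,1,1,1])

```text
time_s: 10.0
tcp_pos: [0.5977, -0.3042, 0.1197]
ee_rot: [[-0.985, -0.172, 0.002], [-0.172, 0.985, -0.001], [-0.002, -0.001, -1.0]]
wrist_force: [0.1, 2.0, 1.4]
gripper_width: 0.684
gripper_force: 30.0
```

```bash
python3 -c "
from h import *
panel_fit()"
```

```text
t 10.0 tcp [ 0.5977 -0.3042  0.1197] w 0.684 F [0.1 2.  1.4]
panel n pts 55853 normal in tool [ 0.059 -0.    -0.998] tilt 3.5 dist of TCP to face -0.0047
```

The panel is tilting about the stack's corner at z ≈ 0.12, so I'll continue.

servo_tool([
  [0,0,0.006],
  [0.001,0,0.012],
  [0.001,0,0.018],
  [0.001,0,0.024],
  [0.001,0,0.03],
], spin=[0,0,0,0,0], grip=[1,1,1,1,1])

```text
time_s: 10.47
tcp_pos: [0.5961, -0.305, 0.0884]
ee_rot: [[-0.985, -0.171, 0.0], [-0.171, 0.985, -0.0], [-0.0, -0.001, -1.0]]
wrist_force: [-2.4, -1.1, 1.7]
gripper_width: 0.688
gripper_force: 30.0
```

```bash
python3 -c "
from h import *
panel_fit()"
```

```text
t 10.4667 tcp [ 0.5961 -0.305   0.0884] w 0.688 F [-2.4 -1.1  1.7]
panel n pts 44026 normal in tool [ 0.531 -0.003 -0.848] tilt 32.1 dist of TCP to face -0.0024
```

servo_tool([
  [-0.001,0,0.005],
  [-0.002,0,0.01],
  [-0.003,0,0.015],
  [-0.004,0,0.02],
  [-0.006,0,0.025],
], spin=[0,0,0,0,0], grip=[1,1,1,1,1])

```text
time_s: 10.93
tcp_pos: [0.6027, -0.3034, 0.0637]
ee_rot: [[-0.985, -0.172, 0.001], [-0.172, 0.985, -0.0], [-0.001, -0.0, -1.0]]
wrist_force: [-1.8, -0.3, 1.6]
gripper_width: 0.685
gripper_force: 30.0
```

```bash
python3 -c "
from h import *
s,c,W,p,n=panel_fit()
q=(p-s['tcp_pos'])@s['ee_rot'];print(np.percentile(q,[.5,99.5],axis=0).round(3))"
```

```text
t 10.9333 tcp [ 0.6027 -0.3034  0.0637] w 0.685 F [-1.8 -0.3  1.6]
panel n pts 29853 normal in tool [ 0.777 -0.001 -0.63 ] tilt 51.0 dist of TCP to face 0.004
[[-0.036 -0.123 -0.038]
 [ 0.029  0.123  0.042]]
```

servo_tool([
  [0.004,0,0],
  [0.008,0,0],
  [0.012,0,0],
  [0.016,0,0],
  [0.016,0,0],
], spin=[0,0,0,0,0], grip=[1,1,1,1,1])

```text
time_s: 11.4
tcp_pos: [0.585, -0.3062, 0.0637]
ee_rot: [[-0.985, -0.171, -0.001], [-0.171, 0.985, 0.001], [0.001, 0.001, -1.0]]
wrist_force: [-0.5, 0.1, -4.1]
gripper_width: 0.69
gripper_force: 30.0
```

servo_tool([
  [0,0,0.004],
  [0,0,0.008],
  [0,0,0.012],
  [0,0,0.014],
  [0,0,0.014],
], spin=[0,0,0,0,0], grip=[1,1,1,1,1])

```text
time_s: 11.82
tcp_pos: [0.5858, -0.306, 0.0488]
ee_rot: [[-0.985, -0.172, -0.002], [-0.172, 0.985, 0.001], [0.002, 0.001, -1.0]]
wrist_force: [0.5, 0.9, -2.7]
gripper_width: 0.687
gripper_force: 30.0
```

```bash
python3 -c "
from h import *
s,c,W,p,n=panel_fit()
q=(p-s['tcp_pos'])@s['ee_rot'];print(np.percentile(q,[.5,99.5],axis=0).round(3))"
```

```text
t 11.8167 tcp [ 0.5858 -0.306   0.0488] w 0.687 F [ 0.5  0.9 -2.7]
panel n pts 29852 normal in tool [ 0.777 -0.001 -0.63 ] tilt 50.9 dist of TCP to face 0.004
[[-0.036 -0.123 -0.038]
 [ 0.029  0.123  0.042]]
```

servo_tool([
  [-0.003,0,0],
  [-0.006,0,0],
  [-0.009,0,0],
  [-0.012,0,0],
  [-0.013,0,0],
], spin=[0,0,0,0,0], grip=[1,1,1,1,1])

```text
time_s: 12.28
tcp_pos: [0.5993, -0.304, 0.0499]
ee_rot: [[-0.985, -0.172, -0.001], [-0.172, 0.985, -0.0], [0.001, 0.0, -1.0]]
wrist_force: [-1.6, -1.5, -3.2]
gripper_width: 0.685
gripper_force: 30.0
```

```bash
python3 -c "
from h import *
s,c,W,p,n=panel_fit()"
```

```text
t 12.2833 tcp [ 0.5993 -0.304   0.0499] w 0.685 F [-1.6 -1.5 -3.2]
panel n pts 29511 normal in tool [ 0.779 -0.001 -0.627] tilt 51.1 dist of TCP to face 0.0041
```

servo_tool([
  [-0.002,0,0],
  [-0.004,0,0],
  [-0.005,0,0],
  [-0.006,0,0],
  [-0.006,0,0],
], spin=[0,0,0,0,0], grip=[1,1,1,1,1])

```text
time_s: 12.75
tcp_pos: [0.5999, -0.3037, 0.0487]
ee_rot: [[-0.985, -0.17, -0.011], [-0.17, 0.985, 0.001], [0.01, 0.003, -1.0]]
wrist_force: [-9.8, -3.2, -1.9]
gripper_width: 0.686
gripper_force: 30.0
```

```bash
python3 -c "
from h import *
s,c,W,p,n=panel_fit()"
```

```text
t 12.75 tcp [ 0.5999 -0.3037  0.0487] w 0.686 F [-9.8 -3.2 -1.9]
panel n pts 28734 normal in tool [ 0.795 -0.001 -0.606] tilt 52.1 dist of TCP to face 0.0044
```

servo_tool([
  [0.004,0,0],
  [0.009,0,0],
  [0.009,0,-0.004],
  [0.009,0,-0.007],
  [0.009,0,-0.007],
], spin=[0,0,0,0,0], grip=[1,1,1,1,1])

```text
time_s: 13.22
tcp_pos: [0.5976, -0.3048, 0.0585]
ee_rot: [[-0.985, -0.172, 0.003], [-0.172, 0.985, -0.001], [-0.003, -0.002, -1.0]]
wrist_force: [0.7, -0.1, -2.4]
gripper_width: 0.689
gripper_force: 30.0
```

servo_tool([
  [-0.005,0,0],
  [-0.008,0,0],
  [-0.009,0,0.002],
  [-0.009,0,0.004],
  [-0.01,0,0.006],
], spin=[0,0,0,0,0], grip=[1,1,1,1,1])

```text
time_s: 13.63
tcp_pos: [0.605, -0.3029, 0.0507]
ee_rot: [[-0.985, -0.171, -0.002], [-0.171, 0.985, 0.0], [0.002, 0.001, -1.0]]
wrist_force: [-4.5, -1.1, -0.4]
gripper_width: 0.687
gripper_force: 30.0
```

```bash
python3 -c "
from h import *
s,c,W,p,n=panel_fit()"
```

```text
t 13.6333 tcp [ 0.605  -0.3029  0.0507] w 0.687 F [-4.5 -1.1 -0.4]
panel n pts 24987 normal in tool [ 0.853 -0.001 -0.522] tilt 58.4 dist of TCP to face 0.0061
```

servo_tool([
  [0.001,0,0.001],
  [0.002,0,0.001],
  [0.002,0,0.001],
  [0.002,0,0.001],
  [0.002,0,0.001],
], spin=[0,0,0,0,0], grip=[1,1,0.2,0,0])

```text
time_s: 14.1
tcp_pos: [0.6054, -0.3033, 0.0505]
ee_rot: [[-0.985, -0.172, 0.003], [-0.172, 0.985, -0.001], [-0.002, -0.001, -1.0]]
wrist_force: [-0.2, 0.5, 0.4]
gripper_width: 0.832
gripper_force: 0.0
```

servo_tool([
  [0,0,0],
  [0,0,0],
  [0,0,0],
  [0,0,0],
  [0,0,0],
], spin=[0,0,0,0,0], grip=[0,0,0,0,0])

```text
time_s: 14.52
tcp_pos: [0.6041, -0.3032, 0.0499]
ee_rot: [[-0.985, -0.172, 0.0], [-0.172, 0.985, -0.0], [-0.0, -0.0, -1.0]]
wrist_force: [0.1, -1.1, -0.2]
gripper_width: 0.995
gripper_force: 0.0
```

```bash
python3 -c "
from h import *
s,c,W,p,n=panel_fit()"
```

```text
t 14.5167 tcp [ 0.6041 -0.3032  0.0499] w 0.995 F [ 0.1 -1.1 -0.2]
panel n pts 29194 normal in tool [ 0.852 -0.001 -0.524] tilt 58.4 dist of TCP to face 0.0065
```

The panel holds its lean at 58.4° with the gripper open. Retreat and go above the tins.

servo_tool([
  [0,0,-0.006],
  [0,0,-0.018],
  [0,0,-0.036],
  [0.003,0,-0.06],
  [0.006,0,-0.09],
], spin=[0,0,0,0,0], grip=[0,0,0,0,0])

```text
time_s: 14.98
tcp_pos: [0.5973, -0.304, 0.1404]
ee_rot: [[-0.985, -0.172, -0.002], [-0.172, 0.985, 0.001], [0.002, 0.001, -1.0]]
wrist_force: [0.5, -0.9, -0.2]
gripper_width: 1.0
gripper_force: 0.0
```

servo_tool([
  [0.002,0,-0.035],
  [0.002,0.01,-0.07],
  [0.002,0.03,-0.1],
  [0.002,0.06,-0.115],
  [0.002,0.095,-0.12],
], spin=[0,0,0,0,0], grip=[0,0,0,0,0])

```text
time_s: 15.4
tcp_pos: [0.5811, -0.2117, 0.2656]
ee_rot: [[-0.985, -0.17, 0.009], [-0.17, 0.985, -0.002], [-0.008, -0.004, -1.0]]
wrist_force: [0.2, 1.4, 0.2]
gripper_width: 1.002
gripper_force: 0.0
```

servo_tool([
  [0,0.041,0],
  [0,0.082,0],
  [0,0.123,0],
  [0,0.164,0],
  [0,0.205,0],
], spin=[0,0,0,0,0], grip=[0,0,0,0,0])

```text
time_s: 15.82
tcp_pos: [0.544, -0.0074, 0.2617]
ee_rot: [[-0.985, -0.172, 0.003], [-0.172, 0.985, 0.0], [-0.003, -0.0, -1.0]]
wrist_force: [0.9, 1.0, 0.7]
gripper_width: 1.001
gripper_force: 0.0
```

servo_tool([
  [0,0.041,0],
  [0,0.082,0],
  [0,0.123,0],
  [0,0.164,0],
  [0,0.2,0],
], spin=[0,0,0,0,0], grip=[0,0,0,0,0])

```text
time_s: 16.23
tcp_pos: [0.5096, 0.1903, 0.2618]
ee_rot: [[-0.985, -0.173, 0.002], [-0.173, 0.985, 0.001], [-0.003, 0.001, -1.0]]
wrist_force: [0.8, 0.1, -0.1]
gripper_width: 1.0
gripper_force: 0.0
```

```bash
cat > tins.py <<'E'
from station import *
from h import *
def tins(W,tag,zlo=.064):
    p,m=sel(W,[.38,.02,zlo],[.68,.38,.085])
    m=cv2.morphologyEx(m.astype(np.uint8),cv2.MORPH_OPEN,np.ones((3,3)))
    nn,lab,st,ce=cv2.connectedComponentsWithStats(m)
    for i in range(1,nn):
        if st[i,4]>60:
            q=W[lab==i];(c,r)=cv2.minEnclosingCircle(q[:,:2].astype(np.float32))
            print(tag,st[i,4],"c",np.round(c,4),"r",round(r,4),"z",np.median(q[:,2]).round(4))
if __name__=="__main__":
    s=sense();c=capture("wrist");W=wcloud(c,s);print(s["tcp_pos"],s["joints"].round(0))
    tins(W,"wrist")
    for d in tip_of("place_middle","wrist")[:3]:print("ring",round(d["conf"],2),np.round(d["point"],3))
    t=capture("top");tins(cloud(t),"top")
    g=capture("scene");V=cloud(g);tins(V,"scene")
    cv2.imwrite("pics/b.png",np.hstack([cv2.resize(c["pixels"],(400,300)),cv2.resize(g["pixels"],(400,300))]))
E
python3 tins.py
```

```text
[0.50957419 0.1902679  0.26175212] [  38.   12.   -6.    0.  -71. -118.]
wrist 2014 c [0.4945 0.2878] r 0.0286 z 0.0744
wrist 1997 c [0.5315 0.1025] r 0.0286 z 0.0746
wrist 1939 c [0.514  0.1938] r 0.0287 z 0.0745
top 222 c [0.527  0.0977] r 0.0289 z 0.0727
top 228 c [0.5089 0.1888] r 0.0284 z 0.0727
top 242 c [0.4889 0.2832] r 0.0286 z 0.0723
scene 216 c [0.5169 0.1951] r 0.0297 z 0.0722
scene 207 c [0.4974 0.2872] r 0.0306 z 0.0723
scene 212 c [0.5351 0.1029] r 0.0294 z 0.0724
```

View pics/b.png

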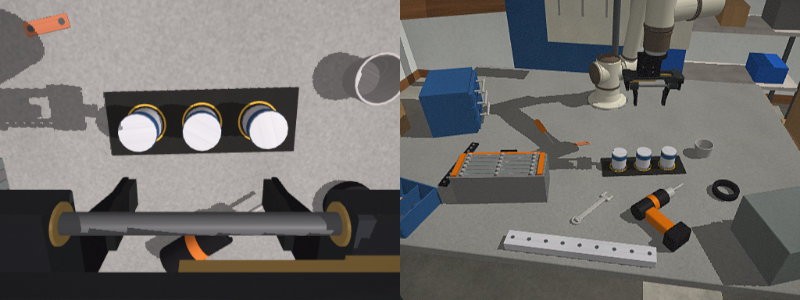

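The left wrist view shows the three tins at (138,132), (202,132) and (268,132), standing in their rings with the cup at (378,75). The drill is beyond the mat, with its bit near (240,205). In the scene view the panel is hidden behind the stack. I'll check drill clearance and work out the move to the left tin.

Run:
```python
from h import *
c=dict(np.load("pics/top0.npz"));W=cloud(c)+[.004,.004,0]
p,m=sel(W,[.5,.15,.012],[.75,.4,.068]);
i=np.argsort(p[:,0])[:6];print("lowest x",p[i].round(3).tolist())
for t in [(.4945,.2878),(.514,.1938),(.5315,.1025)]:
    d=np.hypot(*(p[:,:2]-t).T);j=d.argmin();print(t,d[j].round(3),p[j].round(3))
from station import sense
s=sense();go(s,[.4945,.2878,.15],101.3)
```

```text
lowest x [[0.624, 0.332, 0.037], [0.625, 0.329, 0.035], [0.625, 0.326, 0.032], [0.629, 0.334, 0.031], [0.63, 0.327, 0.029], [0.63, 0.331, 0.028]]
(0.4945, 0.2878) 0.136 [0.625 0.326 0.032]
(0.514, 0.1938) 0.166 [0.657 0.277 0.027]
(0.5315, 0.1025) 0.202 [0.674 0.246 0.034]
slide [-0.0018  0.1     0.1111] spin -91.28 dist 0.149
```

servo_tool([
  [0,0.02,0.01],
  [-0.001,0.045,0.02],
  [-0.002,0.07,0.03],
  [-0.002,0.09,0.04],
  [-0.002,0.1,0.05],
], spin=[-7,-14,-21,-28,-35], grip=[0,0,0,0,0])

```text
time_s: 16.85
tcp_pos: [0.4955, 0.2874, 0.2103]
ee_rot: [[-0.705, -0.71, 0.001], [-0.71, 0.705, 0.001], [-0.001, -0.0, -1.0]]
wrist_force: [0.2, 0.1, 0.4]
gripper_width: 0.996
gripper_force: 0.0
```

servo_tool([
  [0,0,0.012],
  [0,0,0.024],
  [0,0,0.036],
  [0,0,0.048],
  [0,0,0.06],
], spin=[-7,-14,-21,-28,-35], grip=[0,0,0,0,0])

```text
time_s: 17.27
tcp_pos: [0.4959, 0.2854, 0.1503]
ee_rot: [[-0.172, -0.985, 0.001], [-0.985, 0.172, 0.0], [-0.001, -0.001, -1.0]]
wrist_force: [0.8, -0.3, -0.1]
gripper_width: 1.002
gripper_force: 0.0
```

servo_tool([
  [0,0,0],
  [0,0,0],
  [0,0,0],
  [0,0,0],
  [0,0,0],
], spin=[-7,-14,-21,-21.3,-21.3], grip=[0,0,0,0,0])

```text
time_s: 17.68
tcp_pos: [0.4957, 0.2858, 0.1506]
ee_rot: [[0.189, -0.982, 0.001], [-0.982, -0.189, 0.0], [-0.0, -0.001, -1.0]]
wrist_force: [-0.7, -0.3, -0.4]
gripper_width: 1.0
gripper_force: 0.0
```

Run:
```python
from tins import *
s=sense();c=capture("wrist");W=wcloud(c,s);tins(W,"wrist")
go(s,[.4945,.2878,.0125],101.3)
```

```text
wrist 5090 c [0.5137 0.194 ] r 0.0287 z 0.0746
wrist 3786 c [0.4945 0.2879] r 0.0287 z 0.0745
slide [-0.0021  0.0009  0.1381] spin -0.38 dist 0.138
```

servo_tool([
  [-0.002,0.001,0.035],
  [-0.002,0.001,0.07],
  [-0.002,0.001,0.1],
  [-0.002,0.001,0.125],
  [-0.002,0.001,0.138],
], spin=[0,0,0,0,0], grip=[0,0,0,0,0])

```text
time_s: 18.15
tcp_pos: [0.4924, 0.2868, 0.0089]
ee_rot: [[0.19, -0.982, -0.004], [-0.982, -0.19, -0.003], [0.003, 0.004, -1.0]]
wrist_force: [-0.4, 0.5, -0.4]
gripper_width: 1.0
gripper_force: 0.0
```

servo_tool([
  [0,0,0],
  [0,0,0],
  [0,0,0],
  [0,0,0],
  [0,0,0],
], spin=[0,0,0,0,0], grip=[1,1,1,1,1])

```text
time_s: 18.57
tcp_pos: [0.4945, 0.2893, 0.0135]
ee_rot: [[0.194, -0.981, 0.002], [-0.981, -0.194, 0.002], [-0.002, -0.003, -1.0]]
wrist_force: [-0.3, -0.1, 0.7]
gripper_width: 0.705
gripper_force: 0.0
```

servo_tool([
  [0,0,0],
  [0,0,0],
  [0,0,0],
  [0,0,0],
  [0,0,0],
], spin=[0,0,0,0,0], grip=[1,1,1,1,1])

```text
time_s: 18.98
tcp_pos: [0.494, 0.289, 0.0131]
ee_rot: [[0.194, -0.981, 0.001], [-0.981, -0.194, 0.001], [-0.001, -0.001, -1.0]]
wrist_force: [-1.7, 0.7, 5.5]
gripper_width: 0.629
gripper_force: 30.0
```

servo_tool([
  [0,0,-0.008],
  [0,0,-0.02],
  [0,0,-0.032],
  [0,0,-0.04],
  [0,0,-0.04],
], spin=[0,0,0,0,0], grip=[1,1,1,1,1])

```text
time_s: 19.4
tcp_pos: [0.4941, 0.289, 0.053]
ee_rot: [[0.194, -0.981, 0.001], [-0.981, -0.194, 0.001], [-0.001, -0.002, -1.0]]
wrist_force: [-0.4, -0.3, -6.2]
gripper_width: 0.633
gripper_force: 30.0
```

servo_tool([
  [0,0,0],
  [0,0,0],
  [0,0,0],
  [0,0,0],
  [0,0,0],
], spin=[0,0,0,0,0], grip=[1,1,1,1,1])

```text
time_s: 19.82
tcp_pos: [0.4934, 0.2884, 0.0513]
ee_rot: [[0.194, -0.981, -0.001], [-0.981, -0.194, -0.001], [0.001, 0.001, -1.0]]
wrist_force: [0.0, -0.4, -6.7]
gripper_width: 0.628
gripper_force: 30.0
```

servo_tool([
  [0,0,0],
  [0,0,0],
  [0,0,0],
  [0,0,0],
  [0,0,0],
], spin=[0,0,0,0,0], grip=[1,1,1,1,1])

```text
time_s: 20.23
tcp_pos: [0.4937, 0.2886, 0.052]
ee_rot: [[0.194, -0.981, 0.0], [-0.981, -0.194, 0.0], [-0.0, -0.0, -1.0]]
wrist_force: [0.2, -0.6, -6.0]
gripper_width: 0.628
gripper_force: 30.0
```

servo_tool([
  [0,0,0.01],
  [0,0,0.02],
  [0,0,0.03],
  [0,0,0.036],
  [0,0,0.0395],
], spin=[0,0,0,0,0], grip=[1,1,1,1,1])

```text
time_s: 20.65
tcp_pos: [0.4925, 0.2875, 0.0127]
ee_rot: [[0.195, -0.981, -0.003], [-0.981, -0.195, -0.004], [0.004, 0.004, -1.0]]
wrist_force: [-12.2, -2.8, 26.2]
gripper_width: 0.632
gripper_force: 30.0
```

servo_tool([
  [0,0,0],
  [0,0,0],
  [0,0,0.0005],
  [0,0,0.0005],
  [0,0,0.0005],
], spin=[0,0,0,0,0], grip=[1,1,1,1,1])

```text
time_s: 21.07
tcp_pos: [0.4926, 0.2877, 0.0128]
ee_rot: [[0.194, -0.981, -0.002], [-0.981, -0.194, -0.002], [0.002, 0.003, -1.0]]
wrist_force: [-5.6, -2.3, 6.9]
gripper_width: 0.628
gripper_force: 30.0
```

Left tin weighs about 6.3 N. Release it and move on to the middle tin.

servo_tool([
  [0,0,0],
  [0,0,0],
  [0,0,0],
  [0,0,0],
  [0,0,0],
], spin=[0,0,0,0,0], grip=[0.1,0,0,0,0])

```text
time_s: 21.48
tcp_pos: [0.4944, 0.2892, 0.0122]
ee_rot: [[0.194, -0.981, 0.001], [-0.981, -0.194, 0.001], [-0.001, -0.001, -1.0]]
wrist_force: [0.2, 0.4, 0.3]
gripper_width: 0.919
gripper_force: 0.0
```

servo_tool([
  [0,0,-0.01],
  [0,0,-0.035],
  [0,0,-0.07],
  [0,0,-0.1],
  [0,0,-0.12],
], spin=[0,0,0,0,0], grip=[0,0,0,0,0])

```text
time_s: 21.9
tcp_pos: [0.4952, 0.2896, 0.1362]
ee_rot: [[0.195, -0.981, 0.005], [-0.981, -0.195, 0.003], [-0.002, -0.005, -1.0]]
wrist_force: [0.2, 0.8, -0.1]
gripper_width: 1.0
gripper_force: 0.0
```

servo_tool([
  [0.02,0,0],
  [0.045,0,0],
  [0.07,0,0],
  [0.09,0,0],
  [0.094,0,0],
], spin=[0,0,0,0,0], grip=[0,0,0,0,0])

```text
time_s: 22.32
tcp_pos: [0.5121, 0.194, 0.1328]
ee_rot: [[0.191, -0.981, 0.0], [-0.981, -0.191, 0.0], [0.0, -0.0, -1.0]]
wrist_force: [0.0, -0.4, -0.8]
gripper_width: 0.998
gripper_force: 0.0
```

Run:
```python
from tins import *
t=capture("top")
s=sense();c=capture("wrist");W=wcloud(c,s);tins(W,"wrist");print(s["tcp_pos"])
tins(cloud(t),"top")
go(s,[.5139,.1939,.0125],101.3)
```

```text
wrist 5927 c [0.5314 0.1024] r 0.0287 z 0.0746
wrist 4358 c [0.5139 0.1938] r 0.0286 z 0.0745
wrist 1884 c [0.4929 0.2865] r 0.0287 z 0.0745
[0.51230443 0.19465682 0.1328189 ]
top 229 c [0.5268 0.0981] r 0.029 z 0.0726
top 235 c [0.4901 0.2814] r 0.0293 z 0.0724
slide [ 0.0011 -0.0013  0.1203] spin -0.26 dist 0.12
```

servo_tool([
  [0.001,-0.001,0.03],
  [0.001,-0.001,0.065],
  [0.001,-0.001,0.095],
  [0.001,-0.001,0.113],
  [0.001,-0.001,0.12],
], spin=[0,0,0,0,0], grip=[0,0,0,0,0])

```text
time_s: 22.83
tcp_pos: [0.5114, 0.1956, 0.009]
ee_rot: [[0.195, -0.981, -0.004], [-0.981, -0.195, -0.003], [0.002, 0.005, -1.0]]
wrist_force: [-0.3, 0.9, -0.6]
gripper_width: 0.999
gripper_force: 0.0
```

servo_tool([
  [0,0,0],
  [0,0,0],
  [0,0,0],
  [0,0,0],
  [0,0,0],
], spin=[0,0,0,0,0], grip=[1,1,1,1,1])

```text
time_s: 23.25
tcp_pos: [0.5139, 0.1963, 0.0133]
ee_rot: [[0.194, -0.981, 0.002], [-0.981, -0.194, 0.002], [-0.001, -0.003, -1.0]]
wrist_force: [-0.3, -0.1, 0.1]
gripper_width: 0.702
gripper_force: 0.0
```

servo_tool([
  [0,0,0],
  [0,0,0],
  [0,0,0],
  [0,0,0],
  [0,0,0],
], spin=[0,0,0,0,0], grip=[1,1,1,1,1])

```text
time_s: 23.67
tcp_pos: [0.5135, 0.196, 0.013]
ee_rot: [[0.194, -0.981, 0.001], [-0.981, -0.194, 0.001], [-0.0, -0.001, -1.0]]
wrist_force: [-1.7, -1.8, 6.2]
gripper_width: 0.634
gripper_force: 30.0
```

servo_tool([
  [0,0,-0.008],
  [0,0,-0.02],
  [0,0,-0.032],
  [0,0,-0.04],
  [0,0,-0.04],
], spin=[0,0,0,0,0], grip=[1,1,1,1,1])

```text
time_s: 24.08
tcp_pos: [0.5141, 0.1962, 0.0537]
ee_rot: [[0.194, -0.981, 0.003], [-0.981, -0.194, 0.002], [-0.001, -0.003, -1.0]]
wrist_force: [1.4, -1.3, -2.2]
gripper_width: 0.638
gripper_force: 30.0
```

servo_tool([
  [0,0,0],
  [0,0,0],
  [0,0,0],
  [0,0,0],
  [0,0,0],
], spin=[0,0,0,0,0], grip=[1,1,1,1,1])

```text
time_s: 24.5
tcp_pos: [0.5128, 0.1954, 0.0514]
ee_rot: [[0.194, -0.981, -0.001], [-0.981, -0.194, -0.001], [0.0, 0.001, -1.0]]
wrist_force: [1.1, -0.4, -1.6]
gripper_width: 0.634
gripper_force: 30.0
```

servo_tool([
  [0,0,0],
  [0,0,0],
  [0,0,0],
  [0,0,0],
  [0,0,0],
], spin=[0,0,0,0,0], grip=[1,1,1,1,1])

```text
time_s: 24.92
tcp_pos: [0.5131, 0.1956, 0.0519]
ee_rot: [[0.194, -0.981, -0.0], [-0.981, -0.194, 0.0], [-0.0, 0.0, -1.0]]
wrist_force: [0.1, 0.6, -1.8]
gripper_width: 0.635
gripper_force: 30.0
```

servo_tool([
  [0,0,0.01],
  [0,0,0.02],
  [0,0,0.028],
  [0,0,0.033],
  [0,0,0.036],
], spin=[0,0,0,0,0], grip=[1,1,1,1,1])

```text
time_s: 25.33
tcp_pos: [0.5124, 0.1951, 0.0144]
ee_rot: [[0.194, -0.981, -0.002], [-0.981, -0.194, -0.002], [0.001, 0.002, -1.0]]
wrist_force: [0.6, -0.5, -1.2]
gripper_width: 0.635
gripper_force: 30.0
```

servo_tool([
  [0,0,0.001],
  [0,0,0.001],
  [0,0,0.002],
  [0,0,0.002],
  [0,0,0.002],
], spin=[0,0,0,0,0], grip=[1,1,1,1,1])

```text
time_s: 25.75
tcp_pos: [0.5133, 0.1958, 0.0143]
ee_rot: [[0.194, -0.981, 0.001], [-0.981, -0.194, 0.0], [-0.0, -0.001, -1.0]]
wrist_force: [-0.1, -0.6, -2.5]
gripper_width: 0.635
gripper_force: 30.0
```

servo_tool([
  [0,0,0.0005],
  [0,0,0.001],
  [0,0,0.0015],
  [0,0,0.0015],
  [0,0,0.0015],
], spin=[0,0,0,0,0], grip=[1,1,1,1,1])

```text
time_s: 26.17
tcp_pos: [0.5132, 0.1957, 0.013]
ee_rot: [[0.194, -0.981, 0.0], [-0.981, -0.194, 0.0], [-0.0, -0.0, -1.0]]
wrist_force: [-2.6, -0.1, 4.1]
gripper_width: 0.64
gripper_force: 30.0
```

servo_tool([
  [0,0,0],
  [0,0,0],
  [0,0,0],
  [0,0,0],
  [0,0,0],
], spin=[0,0,0,0,0], grip=[0.1,0,0,0,0])

```text
time_s: 26.58
tcp_pos: [0.5131, 0.1957, 0.0123]
ee_rot: [[0.194, -0.981, -0.0], [-0.981, -0.194, -0.0], [0.0, 0.0, -1.0]]
wrist_force: [0.1, 0.3, -1.4]
gripper_width: 0.927
gripper_force: 0.0
```

servo_tool([
  [0,0,-0.01],
  [0,0,-0.035],
  [0,0,-0.07],
  [0,0,-0.1],
  [0,0,-0.12],
], spin=[0,0,0,0,0], grip=[0,0,0,0,0])

```text
time_s: 27.0
tcp_pos: [0.5144, 0.1963, 0.1366]
ee_rot: [[0.195, -0.981, 0.005], [-0.981, -0.195, 0.002], [-0.001, -0.005, -1.0]]
wrist_force: [-0.4, -0.4, -0.4]
gripper_width: 1.002
gripper_force: 0.0
```

servo_tool([
  [0.02,0,0],
  [0.045,0,0],
  [0.07,0,0],
  [0.09,0,0],
  [0.095,0,0],
], spin=[0,0,0,0,0], grip=[0,0,0,0,0])

```text
time_s: 27.42
tcp_pos: [0.5316, 0.1002, 0.1333]
ee_rot: [[0.192, -0.981, 0.0], [-0.981, -0.192, -0.0], [0.0, -0.0, -1.0]]
wrist_force: [0.2, 0.5, 0.3]
gripper_width: 0.996
gripper_force: 0.0
```

Run:
```python
from tins import *
t=capture("top")
s=sense();c=capture("wrist");W=wcloud(c,s);tins(W,"wrist");print(s["tcp_pos"])
tins(cloud(t),"top")
go(s,[.5314,.1024,.0125],101.3)
```

```text
wrist 4319 c [0.5313 0.1022] r 0.0287 z 0.0745
wrist 1896 c [0.5138 0.1941] r 0.0286 z 0.0745
[0.53169906 0.10054331 0.13316347]
top 102 c [0.5254 0.1059] r 0.0209 z 0.0729
top 232 c [0.5097 0.1884] r 0.0287 z 0.0721
top 94 c [0.4811 0.2676] r 0.0206 z 0.072
slide [-0.0019 -0.      0.1207] spin -0.27 dist 0.121
```

servo_tool([
  [-0.002,0,0.03],
  [-0.002,0,0.065],
  [-0.002,0,0.095],
  [-0.002,0,0.113],
  [-0.002,0,0.12],
], spin=[0,0,0,0,0], grip=[0,0,0,0,0])

```text
time_s: 27.93
tcp_pos: [0.5291, 0.1045, 0.0096]
ee_rot: [[0.195, -0.981, -0.005], [-0.981, -0.195, -0.002], [0.001, 0.005, -1.0]]
wrist_force: [0.7, 0.6, 0.6]
gripper_width: 1.001
gripper_force: 0.0
```

servo_tool([
  [0,0,0],
  [0,0,0],
  [0,0,0],
  [0,0,0],
  [0,0,0],
], spin=[0,0,0,0,0], grip=[1,1,1,1,1])

```text
time_s: 28.35
tcp_pos: [0.532, 0.1049, 0.0138]
ee_rot: [[0.194, -0.981, 0.002], [-0.981, -0.194, 0.001], [-0.001, -0.003, -1.0]]
wrist_force: [-0.9, -0.5, -0.1]
gripper_width: 0.706
gripper_force: 0.0
```

servo_tool([
  [0,0,0],
  [0,0,0],
  [0,0,0],
  [0,0,0],
  [0,0,0],
], spin=[0,0,0,0,0], grip=[1,1,1,1,1])

```text
time_s: 28.77
tcp_pos: [0.5311, 0.1044, 0.0134]
ee_rot: [[0.194, -0.981, 0.0], [-0.981, -0.194, 0.0], [-0.0, -0.0, -1.0]]
wrist_force: [-2.8, 0.2, 5.7]
gripper_width: 0.634
gripper_force: 30.0
```

servo_tool([
  [0,0,-0.008],
  [0,0,-0.02],
  [0,0,-0.032],
  [0,0,-0.04],
  [0,0,-0.04],
], spin=[0,0,0,0,0], grip=[1,1,1,1,1])

```text
time_s: 29.18
tcp_pos: [0.5322, 0.1048, 0.0541]
ee_rot: [[0.194, -0.981, 0.003], [-0.981, -0.194, 0.001], [-0.001, -0.003, -1.0]]
wrist_force: [-0.9, 2.0, -2.9]
gripper_width: 0.635
gripper_force: 30.0
```

servo_tool([
  [0,0,0],
  [0,0,0],
  [0,0,0],
  [0,0,0],
  [0,0,0],
], spin=[0,0,0,0,0], grip=[1,1,1,1,1])

```text
time_s: 29.6
tcp_pos: [0.5308, 0.1042, 0.0519]
ee_rot: [[0.194, -0.981, -0.001], [-0.981, -0.194, -0.001], [0.0, 0.001, -1.0]]
wrist_force: [0.1, 0.1, -3.6]
gripper_width: 0.642
gripper_force: 30.0
```

servo_tool([
  [0,0,0],
  [0,0,0],
  [0,0,0],
  [0,0,0],
  [0,0,0],
], spin=[0,0,0,0,0], grip=[1,1,1,1,1])

```text
time_s: 30.02
tcp_pos: [0.5312, 0.1044, 0.0524]
ee_rot: [[0.194, -0.981, -0.0], [-0.981, -0.194, -0.0], [-0.0, 0.0, -1.0]]
wrist_force: [-0.0, -0.0, -3.2]
gripper_width: 0.635
gripper_force: 30.0
```

The right tin weighs about 3.3 N and the middle one about 1.9 N, so the left tin is the heaviest. Set the right one down and return to the left.

servo_tool([
  [0,0,0.01],
  [0,0,0.02],
  [0,0,0.028],
  [0,0,0.033],
  [0,0,0.036],
], spin=[0,0,0,0,0], grip=[1,1,1,1,1])

```text
time_s: 30.43
tcp_pos: [0.5304, 0.104, 0.0149]
ee_rot: [[0.194, -0.981, -0.002], [-0.981, -0.194, -0.001], [0.001, 0.003, -1.0]]
wrist_force: [-0.2, -0.2, -4.2]
gripper_width: 0.633
gripper_force: 30.0
```

servo_tool([
  [0,0,0.001],
  [0,0,0.002],
  [0,0,0.003],
  [0,0,0.0035],
  [0,0,0.0035],
], spin=[0,0,0,0,0], grip=[1,1,1,1,1])

```text
time_s: 30.85
tcp_pos: [0.5315, 0.1046, 0.0135]
ee_rot: [[0.194, -0.981, 0.001], [-0.981, -0.194, 0.0], [-0.0, -0.001, -1.0]]
wrist_force: [-0.5, 0.0, -2.1]
gripper_width: 0.638
gripper_force: 30.0
```

servo_tool([
  [0,0,0],
  [0,0,0],
  [0,0,0],
  [0,0,0],
  [0,0,0],
], spin=[0,0,0,0,0], grip=[0.1,0,0,0,0])

```text
time_s: 31.27
tcp_pos: [0.5314, 0.1045, 0.0132]
ee_rot: [[0.194, -0.981, 0.001], [-0.981, -0.194, 0.0], [-0.0, -0.001, -1.0]]
wrist_force: [-1.2, 0.6, 0.1]
gripper_width: 0.927
gripper_force: 0.0
```

servo_tool([
  [0,0,-0.01],
  [0,0,-0.035],
  [0,0,-0.07],
  [0,0,-0.1],
  [0,0,-0.12],
], spin=[0,0,0,0,0], grip=[0,0,0,0,0])

```text
time_s: 31.68
tcp_pos: [0.5326, 0.1048, 0.1371]
ee_rot: [[0.195, -0.981, 0.005], [-0.981, -0.195, 0.002], [-0.001, -0.005, -1.0]]
wrist_force: [0.4, -0.1, -0.7]
gripper_width: 0.995
gripper_force: 0.0
```

servo_tool([
  [-0.03,0,0],
  [-0.07,0.001,0],
  [-0.11,0.001,0],
  [-0.15,0.002,0],
  [-0.186,0.002,0],
], spin=[0,0,0,0,0], grip=[0,0,0,0,0])

```text
time_s: 32.1
tcp_pos: [0.4925, 0.2884, 0.1342]
ee_rot: [[0.194, -0.981, 0.001], [-0.981, -0.194, 0.001], [-0.001, -0.001, -1.0]]
wrist_force: [1.2, 0.1, -0.8]
gripper_width: 0.999
gripper_force: 0.0
```

Run:
```python
from tins import *
s=sense();c=capture("wrist");W=wcloud(c,s);tins(W,"wrist");print(s["tcp_pos"])
t=capture("scene");tins(cloud(t),"scene")
go(s,[.4929,.2865,.0125],101.3)
```

```text
wrist 5919 c [0.514  0.1938] r 0.0287 z 0.0746
wrist 4319 c [0.4931 0.2869] r 0.0287 z 0.0745
[0.49250032 0.28844267 0.13418954]
scene 210 c [0.494  0.2865] r 0.0307 z 0.0723
scene 210 c [0.5152 0.1948] r 0.0303 z 0.0723
scene 209 c [0.5339 0.1031] r 0.0295 z 0.0724
slide [2.100e-03 1.000e-04 1.217e-01] spin -0.09 dist 0.122
```

servo_tool([
  [0.002,0,0.03],
  [0.002,0,0.065],
  [0.002,0,0.095],
  [0.002,0,0.113],
  [0.002,0,0.121],
], spin=[0,0,0,0,0], grip=[0,0,0,0,0])

```text
time_s: 32.62
tcp_pos: [0.4921, 0.2826, 0.0095]
ee_rot: [[0.193, -0.981, -0.004], [-0.981, -0.193, -0.004], [0.003, 0.005, -1.0]]
wrist_force: [-0.0, -0.8, -0.6]
gripper_width: 1.0
gripper_force: 0.0
```

servo_tool([
  [0,0,0],
  [0,0,0],
  [0,0,0],
  [0,0,0],
  [0,0,0],
], spin=[0,0,0,0,0], grip=[1,1,1,1,1])

```text
time_s: 33.03
tcp_pos: [0.4942, 0.2851, 0.0134]
ee_rot: [[0.194, -0.981, 0.002], [-0.981, -0.194, 0.002], [-0.002, -0.002, -1.0]]
wrist_force: [-0.1, -0.2, 0.3]
gripper_width: 0.706
gripper_force: 0.0
```

servo_tool([
  [0,0,0],
  [0,0,0],
  [0,0,0],
  [0,0,0],
  [0,0,0],
], spin=[0,0,0,0,0], grip=[1,1,1,1,1])

```text
time_s: 33.45
tcp_pos: [0.4935, 0.2847, 0.0129]
ee_rot: [[0.194, -0.981, 0.0], [-0.981, -0.194, 0.0], [-0.0, -0.0, -1.0]]
wrist_force: [-3.8, -0.7, 6.3]
gripper_width: 0.632
gripper_force: 30.0
```

servo_tool([
  [0,0,-0.008],
  [0,0,-0.025],
  [0,0,-0.045],
  [0,0,-0.07],
  [0,0,-0.095],
], spin=[0,0,0,0,0], grip=[1,1,1,1,1])

```text
time_s: 33.87
tcp_pos: [0.4921, 0.2833, 0.1061]
ee_rot: [[0.193, -0.981, -0.004], [-0.981, -0.193, -0.003], [0.002, 0.004, -1.0]]
wrist_force: [0.6, 0.1, -6.3]
gripper_width: 0.632
gripper_force: 30.0
```

servo_tool([
  [0,0,-0.025],
  [0,0,-0.05],
  [0,0,-0.075],
  [0,0,-0.092],
  [0,0,-0.101],
], spin=[0,0,0,0,0], grip=[1,1,1,1,1])

```text
time_s: 34.28
tcp_pos: [0.4936, 0.2846, 0.2096]
ee_rot: [[0.194, -0.981, 0.001], [-0.981, -0.194, 0.002], [-0.001, -0.001, -1.0]]
wrist_force: [1.2, 1.0, -6.4]
gripper_width: 0.629
gripper_force: 30.0
```

servo_tool([
  [0,0,0],
  [0,0,0],
  [0,0,0],
  [0,0,0],
  [0,0,0],
], spin=[0,0,0,0,0], grip=[1,1,1,1,1])

```text
time_s: 34.7
tcp_pos: [0.4929, 0.284, 0.2063]
ee_rot: [[0.194, -0.981, -0.002], [-0.981, -0.194, -0.002], [0.002, 0.003, -1.0]]
wrist_force: [-0.9, -0.3, -6.3]
gripper_width: 0.636
gripper_force: 30.0
```

servo_tool([
  [0,0,0],
  [0,0,0],
  [0,0,0],
  [0,0,0],
  [0,0,0],
], spin=[0,0,0,0,0], grip=[1,1,1,1,1])

```text
time_s: 35.12
tcp_pos: [0.4935, 0.2845, 0.2079]
ee_rot: [[0.194, -0.981, -0.0], [-0.981, -0.194, -0.0], [0.0, 0.0, -1.0]]
wrist_force: [-0.2, -0.3, -5.3]
gripper_width: 0.631
gripper_force: 30.0
```

Run:
```python
from tins import *
s=sense();print(s["tcp_pos"],s["wrist_force"],s["gripper_width"],abs(s["joint_velocities"]).max())
t=capture("top");V=cloud(t);tins(V,"top")
g=capture("scene");G=cloud(g);tins(G,"scene")
p,m=sel(G,[.4,.2,.19],[.6,.4,.28]);print("held (scene)",len(p),np.percentile(p[:,2],[1,99]))
# panel: plane of orange points in front of stack, top view
hsv=cv2.cvtColor(t["pixels"],cv2.COLOR_BGR2HSV)
p,m=sel(V,[.5,-.47,.012],[.66,-.12,.125]);k=(hsv[m][:,0]<22)&(hsv[m][:,1]>140);p=p[k]
o=p.mean(0);n=np.linalg.svd(p-o)[2][2];print("panel pts",len(p),"n",n.round(3),"tilt",np.degrees(np.arccos(abs(n[2]))).round(1),p.min(0).round(3),p.max(0).round(3))
cv2.imwrite("pics/end.png",np.hstack([cv2.resize(t["pixels"],(400,300)),cv2.resize(g["pixels"],(400,300))]))
```

```text
[0.49349867 0.28451667 0.20793699] [-0.24526761 -0.30398321 -5.27776754] 0.6308341960282209 0.16448678424974075
top 233 c [0.5277 0.0984] r 0.0287 z 0.0726
top 233 c [0.5094 0.189 ] r 0.0286 z 0.0723
scene 209 c [0.5169 0.1949] r 0.0297 z 0.0723
scene 205 c [0.5346 0.1043] r 0.0297 z 0.0724
held (scene) 389 [0.1991892  0.27010724]
panel pts 1512 n [-0.832 -0.14   0.537] tilt 57.5 [ 0.563 -0.428  0.012] [ 0.66  -0.153  0.125]
```

View pics/end.png

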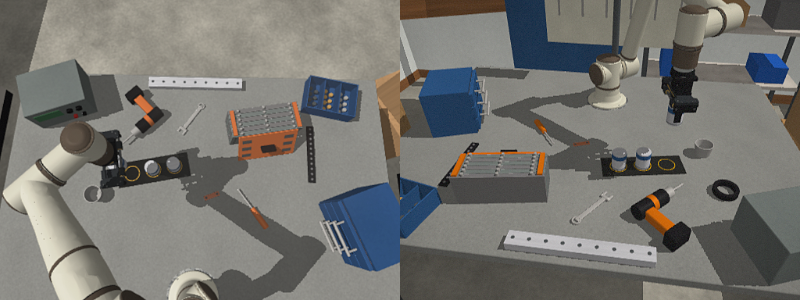

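The top view shows the panel leaning on the stack front at (267,145), tilted about 58°. Two tins stand on their rings at (150,168) and (173,163), and nothing else has moved. In the scene view the left tin is held at (675,112), with its underside at about 0.20 m. Handing in.

```bash
python3 -c "
from station import *
print(finish_job())"
```

```text
the job is handed in; nothing more can be done
None
```

I handed the job in at about 35 s: the panel leans at roughly 58° against the stack front, the lighter middle tin (about 1.9 N) and right tin (about 3.3 N) stand on their rings, and the left tin, the heaviest at about 6.3 N, is held upright with its underside at about 20 cm; the first attempt on the rib closed above it, because the fingertips sit about 35 mm further back than stated.

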